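# Third hand at the pump-bracket jig

## Task

Take the bottle that was left standing on the steel jig and stand it upright in the white tray, then lay the aluminium bracket flat on the jig's bed, ears down and centred, and press one end of it squarely against the sprung rubber stop pad with a steady push of about 10 N, so that I can put the screws in. Do not drive the pad to the end of its travel, and leave the other things on the bench alone. Finish while still holding the bracket pressed there: do not let go or back off.

Things in the scene. Friction and masses are not known exactly. Their poses are not given: they have to be found in the camera images.
- jig: Fixed jig: flat steel bed 160 x 100 mm (x, y), top 12 mm above the bench; upright grey fence across its +x end (near face at x = +54 mm, top 62 mm above the bench); no side walls. Origin: centre of the bed's underside, on the bench; x along the bed from the open end to the fence, z up. At the start a bottle stands on the bed, in the bracket's way.
- pad_face (a point): Centre of the near face of the sprung stop pad, a black rubber square 36 x 36 mm, 8 mm thick, standing out from the fence; moves with the pad. At rest at x = +28, y = 0, z = 42 mm in the jig's frame (30 mm above the bed). Axes as the jig's; pressed along +x.
- stop_pad (a joint): How far the stop pad is pushed in towards the fence, in m: 0 at rest, 0.020 at the end of its travel. Its spring takes 1 N per mm (10 N at 0.010).
- bracket_center (a point): Loose aluminium block 64 x 40 x 60 mm (x, y, z), about 0.36 kg, on two flat ears at its foot, one per long side (18 mm out, 30 mm wide, 6 mm thick). Point: block's centre, 30 mm above its underside; x along the 64 mm length, y along the ears, z up. Starts upright beside the jig. Ends alike: either may meet the pad. Grip across the 40 mm, above the ears. Sliding friction on the bed a few N.
- bottle_center (a point): The brown glass bottle with white cap that stands on the jig's bed: 48 mm in diameter, 90 mm tall, about 0.16 kg. The point is on its axis half-way up, 45 mm above its underside; z up. A like bottle elsewhere on the bench is not part of the job.
- tray: Shallow white plastic tray fixed to the bench, to one side of the jig, 160 x 140 mm outside (x, y), walls 4 mm thick and 14 mm tall, floor about 4 mm thick. Origin: centre of its underside, on the bench; z up. Tray and bracket may be on either side.
Mind the look-alikes: they are no part of the job. What is shaped like the part that bears bottle_center but red or turquoise is not meant.

How it is judged (in metres and radians):
On the way:
1. the bottle stands upright in the tray, released (x of bottle_center in the frame of tray between -0.075 and 0.075 m and y of bottle_center in the frame of tray between -0.065 and 0.065 m and z of bottle_center in the frame of tray between 0.04 and 0.056 m and angle between bottle_center's own z axis and vertical below 0.15 rad and contact force between anything else and bottle above 0.3 N and contact force between the fingers and bottle below 0.1 N and linear speed of bottle below 0.03 m/s), for 0.2 s.
At the end, for the whole second after the job is handed in: Bottle upright in the tray, released, at rest. Robot still pushing the bracket, which lies flat on the bed (raised under 4 mm), square to the pad within 0.1 rad, within 8 mm of the jig's centre line, at rest, pressing the pad with 5 to 15 N through the last second (all of step 1 and contact force between bracket and stop_pad between 5 and 15 N and value of joint stop_pad between 0.004 and 0.016 m and contact force between any of the fingers, the arm and bracket above 2 N and y of bracket_center in the frame of jig between -0.008 and 0.008 m and z of bracket_center in the frame of jig between 0.039 and 0.046 m and x of bracket_center in the frame of jig between -0.01 and 0.02 m and angle between the x axis of bracket_center and the x axis of jig, either way round below 0.1 rad and angle between bracket_center's own z axis and vertical below 0.06 rad and linear speed of bracket below 0.01 m/s); the arm keeps its last pose, push and grip.
It fails at once if the stop pad is driven to the end of its travel (beyond 19 mm) (value of joint stop_pad above 0.019 m).
It fails at once if another thing on the bench is moved by more than 40 mm (distance of any of beaker, bottle2, jar, driver, wrench, collar, carton from where it was at the start of the episode above 0.04 m).
It also fails if it takes over 54 s, if anything falls off the work surface, if the arm or the gripper's body presses on something with over 40 N, if the wrist force passes 120 N, or if a joint passes its speed limit or range.

## Robot

A 7-joint arm with a two-finger parallel gripper is mounted at the origin on the work surface. World frame = base frame: x ahead of the robot, y to its left, z up, the work surface at z = 0. Lengths are in mm, angles in rad, forces in N, time in s.
With the tool pointing down it reaches from about 425 to 1025 mm from the base axis. Payload 3.6 kg.
Tool frame: the origin (TCP) lies at the very end of the fingers, on their centre line; the grasp point (between the pads) lies 19 mm behind it; x points along the fingers, y is the direction in which the jaws open and shut, and the axes are right-handed (so a half turn about x gives the same grasp; the last joint's range is limited). The gripper opens to 85 mm and grips with 20 to 120 N. Pads are 22 mm wide; open, the fingers measure 114 mm over their backs; the gripper's body (76 mm by 85 mm) begins 54 mm behind the grasp point. The pads swing forward as they close: fully open they stand 13 mm farther back than shut.
Start: joints at [-1.381, 0.591, 0.048, 1.609, -0.033, 0.943, -0.034], TCP at [202.999, 696.004, 231.302] pointing down, gripper open.
Joint ranges: [-2.69, 2.69], [-0.47, 2.24], [-1.27, 1.36], [0.19, 2.51], [-1.53, 4.68], [0.08, 2.07], [-3.09, 3.09]. Speed limits (rad/s): [2.57, 2.57, 3.14, 3.14, 3.14, 3.14, 3.14].

## Interface

Orientations are given as [roll, pitch, yaw] about the fixed x, y, z axes, in that order (R = Rz(yaw) Ry(pitch) Rx(roll)).
In Python, from station import robot gives the robot as it stands. The module is installed in compiled form; this text tells all that it offers.
- The arm moves only by the shell command python3 -m creep 'ROWS' [FORCE]. ROWS is text: rows parted by semicolons, each of 5 numbers parted by spaces: the opening in per cent of the stroke, from 0 (shut) to 100 (fully open), then the shift along the tool's x, y, z in mm, then the turn about the tool's x in degrees. In form: claw x y z spin; .... A call has 1 to 10 rows; each row shifts and turns the commanded pose from where the row before left it, along the tool's axes as they then stand; what a row does not reach is not made up. A row lasts 1/12 s, in which the tool goes at most 41.7 mm and 7.16 degrees, less where a joint would pass 70% of its speed; a pose out of reach is approached as far as the arm can. A call with a gripper value outside its range is refused whole. The fingers move at their own pace and stop on an object; FORCE is the grip in N (left out, the last holds). Time passes only in rows, so rows that do not move let the fingers close. It gives the time, the measured TCP pose, the force and the opening at its end, in the units of the state.
- robot.sense(): the state, without advancing time (a new reading comes with each control period).
- robot.snapshot(name): name is "scene" or "top" or "wrist"; returns a dict with "color" (400x640x3 uint8, red, green, blue), "z_map" (400x640 float32, mm along the optical axis (not along the pixel's ray), 0 where there is no reading), "fx", "fy", "cx", "cy" (pixels), "k1" (the pictures are not rectified: a ray, as slopes to the right and down, at radius r is drawn at 1 + k1 r^2 times it, then the intrinsics apply), "R" (3x3) and "t" (3): a world point X has camera coordinates R X + t. Camera axes: x right, y down, z forward; pixel columns grow to the right and rows downward; lengths in mm; the calibration is good to about 2 mm. A picture is of the moment at which its call begins.
- robot.hand_in(): hands the job in, once; it reports no verdict.
The state is a dict: "time_s": time; "joints": joint angles; "qvel": joint speeds; "effort": joint torques, N m; "position": TCP position; "ee_rot": TCP orientation; "force": force on the tool from outside, world axes, zero at the start; "wrist_torque": the same for the moment, N m; "gripper_width": finger opening in mm.
Only numpy, scipy, OpenCV 4.12 (cv2) and the standard library are available. Lean on these libraries where they do the work, as an engineer would, in place of code of your own. Each camera call takes 0.05 s, during which the arm holds its last target.

## Working session

There is one attempt and no reset: what is moved stays moved. The work goes in short steps, Python scripts to look and compute and a shell command to move; the robot and the scene stay as the last step left them, time stands still between calls to the robot, and variables do not carry over. Pictures are saved under pics/ and viewed, and the job is handed in when it is done.

```bash
mkdir -p pics
cat > h.py <<'E'
import numpy as np, cv2
from station import robot
def save(n,name,crop=None,s=1):
    d=robot.snapshot(n); np.savez(f'{name}.npz',**d)
    im=d['color'][:,:,::-1]
    cv2.imwrite(f'pics/{name}.png',im); return d
def crop(name,x0,y0,x1,y1,s,out):
    im=cv2.imread(f'pics/{name}.png')[y0:y1,x0:x1]
    cv2.imwrite(f'pics/{out}.png',cv2.resize(im,None,fx=s,fy=s,interpolation=cv2.INTER_CUBIC))
def ray(d,u,v):
    K=np.array([[d['fx'],0,d['cx']],[0,d['fy'],d['cy']],[0,0,1.]])
    p=cv2.undistortPoints(np.array([[[u,v]]],float),K,np.array([float(d['k1']),0,0,0]))[0,0]
    return np.array([p[0],p[1],1.])
def at(d,u,v,z=None):
    r=ray(d,u,v);R=d['R'];t=d['t']
    if z is None:
        zz=float(d['z_map'][int(round(v)),int(round(u))]); return R.T@(r*zz-t)
    c=-R.T@t; w=R.T@r; return c+w*(z-c[2])/w[2]
def load(n): return dict(np.load(f'{n}.npz'))
E
python3 - <<'E'
from h import *
for n in('scene','top','wrist'):
    d=save(n,n+'0'); print(n,d['fx'],d['k1'],-d['R'].T@d['t'])
s=robot.sense()
for k in s: print(k,s[k])
E
```

```text
scene 520.3303397060903 -0.13885676810038272 [1216.81224167  288.58418058  939.3224832 ]
top 393.8066978759495 -0.044896885402817256 [461.50937658  -3.1429414  867.99441528]
wrist 303.5723296596168 -0.04672462362069243 [135.64520475 714.71784875 372.44918149]
time_s 0.15
joints [-1.38047557  0.59194803  0.04830179  1.6095453  -0.03331169  0.94269339
 -0.03367671]
qvel [-2.11306505e-03 -4.06562354e-03 -7.87553631e-05 -2.91173640e-03
 -8.65022395e-04 -1.47050473e-03 -1.29406178e-03]
effort [ 2.73820515e-03 -5.49248171e+01  1.54946107e+00 -1.98453248e+01
  9.52765869e-03  5.66529299e-03  1.75858713e-05]
position [202.81581303 695.3750873  230.36809043]
ee_rot [-1.52202718  1.569007   -1.80574513]
force [-0.29503764 -0.07235024 -0.19461115]
wrist_torque [ 0.01327952 -0.02926363  0.00078093]
gripper_width 85.48361459119596
```

View pics/scene0.png

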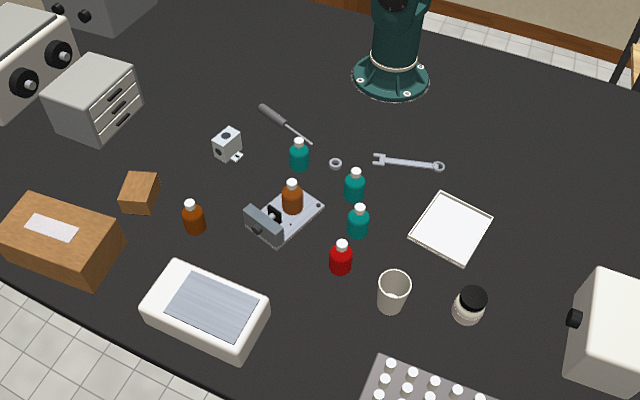

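View pics/top0.png

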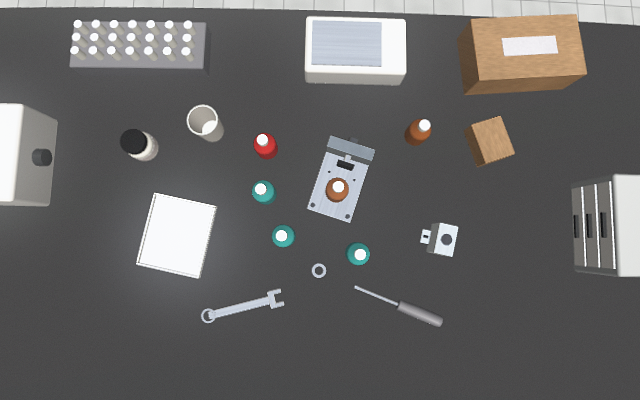

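View pics/wrist0.png

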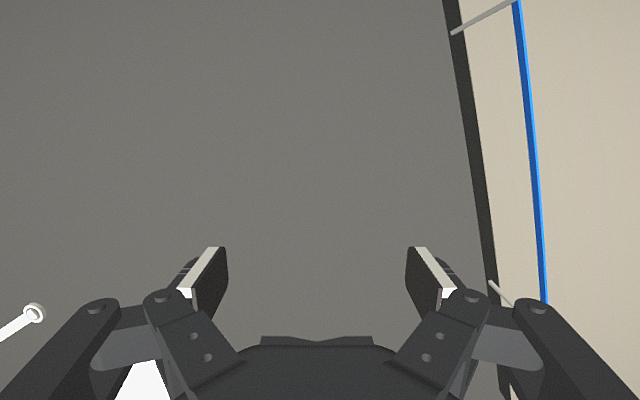

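Scene view: the jig is at about (285,220) with the brown bottle on it at (292,197). The bracket is at (228,145) and the tray at (451,228). Enlarging the top view to choose between candidates.

Run:
```python
from h import *
crop('top0',290,120,490,270,4,'c1')
crop('scene0',180,100,380,250,4,'c2')
d=load('top0')
for n,u,v,z in [('bottle cap',338,187,90),('bottle2',425,125,90),('tray',176,236,14),('bracket hole',446,239,60),('teal1',359,254,90),('teal2',282,236,90),('teal3',262,190,90),('red',264,141,90)]:
    print(n,at(d,u,v,z).round(1),at(d,u,v).round(1))
```

```text
bottle cap [564.5 -47.3  90. ] [563.1 -46.7 100.9]
bottle2 [ 696.5 -223.3   90. ] [ 696.7 -223.5   89.4]
tray [460.  296.4  14. ] [459.9 300.9   1.2]
bracket hole [ 465.7 -273.8   60. ] [ 465.7 -274.3   58.6]
teal1 [432.9 -90.8  90. ] [432.9 -90.8  90.3]
teal2 [464.9  61.2  90. ] [464.9  61.3  88.3]
teal3 [555.  103.7  90. ] [555.  103.7  90.2]
red [654.6 103.4  90. ] [654.5 103.4  90.2]
```

View pics/c1.png

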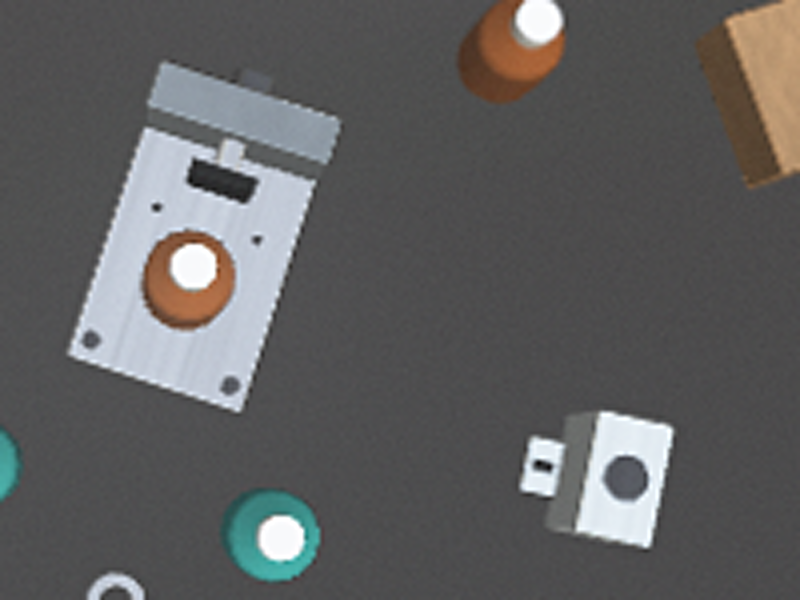

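View pics/c2.png

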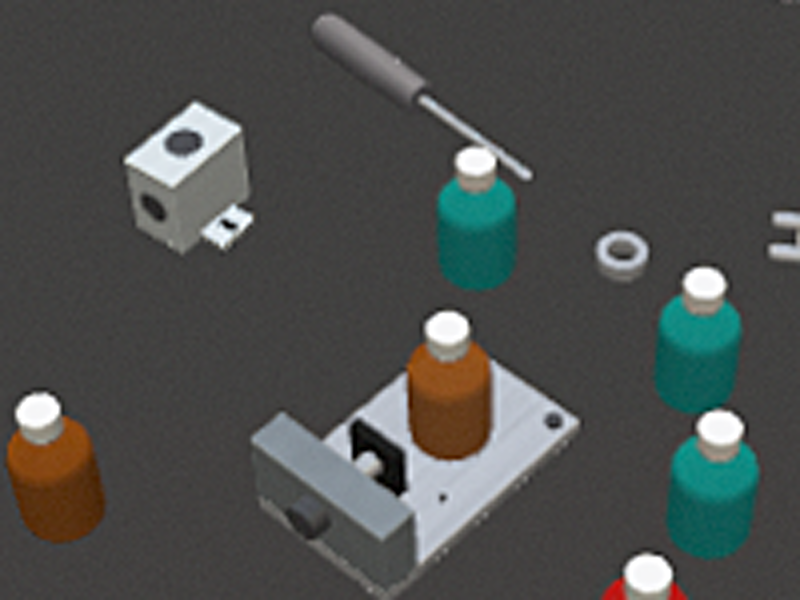

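Candidates for the bottle in the top view are brown (338,189) on the jig, brown (419,131) loose, teal (359,254), (282,236), (262,190) and red (264,141). I choose the brown one at (338,189): it is the only one standing on the bed, and the close crop confirms it. The bracket is at (446,239) and the tray at (176,236).

Run:
```python
from h import *
d=load('top0')
C=lambda u,v,z: at(d,290+(u+.5)/4-.5,120+(v+.5)/4-.5,z)
a=C(68,355,12);b=C(242,411,12);f1=C(148,108,62);f2=C(330,164,62)
print('open',a.round(1),b.round(1),'mid',((a+b)/2).round(1),np.linalg.norm(a-b))
print('fence',f1.round(1),f2.round(1),((f1+f2)/2).round(1),np.linalg.norm(f1-f2))
x=((f1+f2)/2-(a+b)/2)[:2]; print('len(134)',np.linalg.norm(x),'yaw',np.degrees(np.arctan2(x[1],x[0])))
for p,q in((a,b),(f1,f2)):
    w=(p-q)[:2]; print('yaw y',np.degrees(np.arctan2(w[1],w[0]))-90)
P=[C(*q,60) for q in((602,411),(673,429),(651,548),(576,531))]
print('bracket',np.mean(P,0).round(1),[np.linalg.norm(P[i]-P[i-1]).round(1) for i in range(4)])
for i,j in((2,1),(3,0)):
    w=(P[j]-P[i]);print(np.degrees(np.arctan2(w[1],w[0])))
w=P[0]-P[1];print(np.degrees(np.arctan2(w[1],w[0]))-90)
# bottle: cap center; from depth segmentation
dp=d['z_map']; print('cap',C(193,266,88).round(1), 'base circle-ish body', C(188,279,80).round(1))
# tray corners
crop('top0',120,180,230,290,5,'c3')
crop('top0',300,140,380,230,9,'c4')
```

```text
open [526.3  15.9  12. ] [497.9 -79.4  12. ] mid [512.1 -31.8  12. ] 99.43900963445256
fence [652.7 -23.7  62. ] [ 625.4 -119.2   62. ] [639.  -71.5  62. ] 99.30834439933422
len(134) 132.96256006032215 yaw -17.372716176731423
yaw y -16.606601491763413
yaw y -15.976940312906308
bracket [ 464.7 -273.9   60. ] [np.float64(63.4), np.float64(38.2), np.float64(62.5), np.float64(39.8)]
-11.261635573332152
-12.749222853573213
-12.985229192318187
cap [566.6 -47.1  88. ] base circle-ish body [561.  -45.2  80. ]
```

View pics/c3.png

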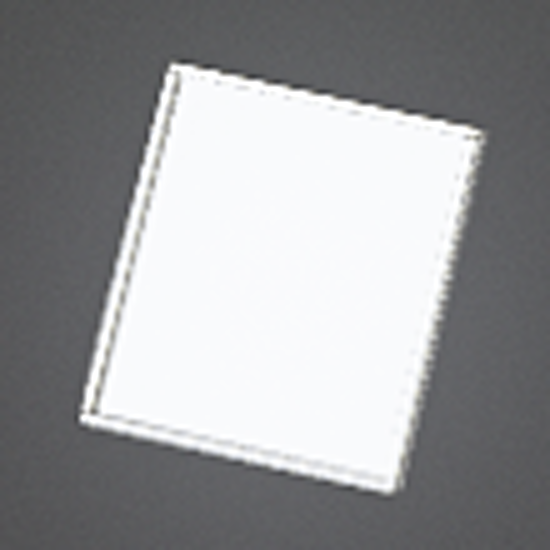

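View pics/c4.png

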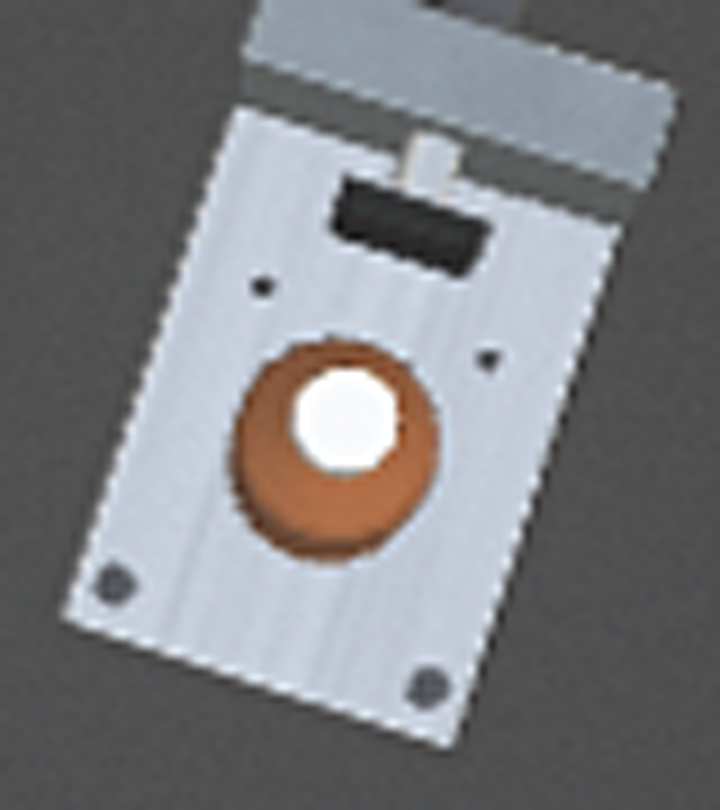

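```bash
cat >> h.py <<'E'
from scipy.spatial.transform import Rotation as Ro
def Rt(s): return Ro.from_euler('xyz',s['ee_rot']).as_matrix()
def delta(tgt,yawdir=None):
    """tool-frame shift to world tgt, and spin (deg) to bring tool y along world angle yawdir (mod 180)"""
    s=robot.sense(); R=Rt(s); p=np.array(s['position'])
    print('pos',p.round(1),'toolx',R[:,0].round(3),'y ang',np.degrees(np.arctan2(R[1,1],R[0,1])).round(2),'f',np.round(s['force'],1),'w',round(s['gripper_width'],1),'t',s['time_s'],'j',np.round(s['joints'],2))
    print('shift in tool axes',(R.T@(np.array(tgt)-p)).round(1))
    if yawdir is not None:
        a=np.radians(yawdir); v=R.T@np.array([np.cos(a),np.sin(a),0]); k=np.degrees(np.arctan2(v[2],v[1])); k=(k+90)%180-90
        print('spin',k.round(2))
E
python3 - <<'E'
from h import *
d=load('top0')
C=lambda u,v,z: at(d,120+(u+.5)/5-.5,180+(v+.5)/5-.5,z)
P=[C(*q,14) for q in((170,63),(484,133),(395,493),(82,420))]
print('tray',np.mean(P,0).round(1),[np.linalg.norm(P[i]-P[i-1]).round(1) for i in range(4)])
print('cap',at(d,338.3,186.7,102))
delta([563,-47,230],73)
E
```

```text
tray [462.6 296.5  14. ] [np.float64(157.9), np.float64(142.0), np.float64(158.2), np.float64(139.6)]
cap [563.55568751 -47.21202014 102.        ]
pos [202.8 695.4 230.4] toolx [-0.    -0.002 -1.   ] y ang 73.74 f [-0.3 -0.1 -0.2] w 85.5 t 0.15 j [-1.38  0.59  0.05  1.61 -0.03  0.94 -0.03]
shift in tool axes [   1.5 -611.9  553.6]
spin 0.74
```

```bash
python3 -m creep '100 0 -25 23 0;100 0 -25 23 0;100 0 -25 23 0;100 0 -25 23 0;100 0 -25 23 0;100 0 -25 23 0;100 0 -25 23 0;100 0 -25 23 0;100 0 -25 23 0;100 0 -25 23 0' 40; python3 -m creep '100 0 -25 23 0;100 0 -25 23 0;100 0 -25 23 0;100 0 -25 23 0;100 0 -25 23 0;100 0 -25 23 0;100 0 -25 23 0;100 0 -25 23 0;100 0 -25 23 0;100 0 -25 23 0';python3 - <<'E'
from h import *
delta([563.5,-47.2,230],73)
E
```

```text
time_s: 0.98
position: [354.2, 389.9, 231.2]
ee_rot: [-1.753, 1.571, -2.037]
force: [0.5, -1.2, -0.5]
gripper_width: 85.4
time_s: 1.82
position: [504.9, 85.6, 231.3]
ee_rot: [3.084, 1.571, 2.801]
force: [-0.5, -0.0, -1.3]
gripper_width: 85.5
pos [504.9  85.6 231.3] toolx [-0.  0. -1.] y ang 73.75 f [-0.5 -0.  -1.3] w 85.5 t 1.8167 j [-0.38  0.33  0.16  2.09 -0.08  0.73  1.11]
shift in tool axes [   1.3 -111.1   93.4]
spin 0.75
```

```bash
python3 -m creep '100 0 -25 10 -1;100 0 -25 10 0;100 0 -25 10 0;100 0 -20 10 0;100 0 -16 10 0;100 0 0 0 0';python3 - <<'E'
from h import *
save('wrist','w1')
delta([563.5,-47.2,230],73)
E
```

```text
time_s: 2.32
position: [523.9, -38.1, 231.5]
ee_rot: [-0.839, 1.568, -1.112]
force: [0.1, -0.6, 0.2]
gripper_width: 85.3
pos [523.3 -35.4 231.3] toolx [ 0.    -0.001 -1.   ] y ang 74.48 f [0.7 1.2 0.5] w 85.1 t 2.3667 j [-0.17  0.34  0.19  2.06 -0.09  0.74  1.38]
shift in tool axes [ 1.3 -0.6 41.8]
spin 1.48
```

View pics/w1.png

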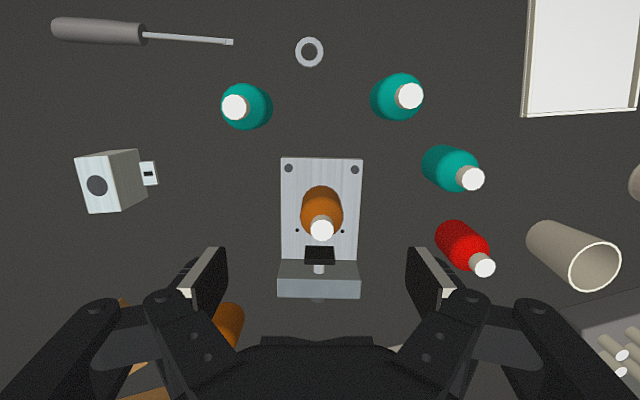

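The wrist view shows the jig at (320,220) with the brown bottle on it, cap at (322,229), between the jaws. The bed is nearly square in the image. I'll take a finer measurement from an enlarged crop.

Run:
```python
from h import *
crop('w1',270,150,375,305,4,'c5')
crop('w1',65,140,165,220,6,'c6')
```

```text
(no output)
```

View pics/c5.png

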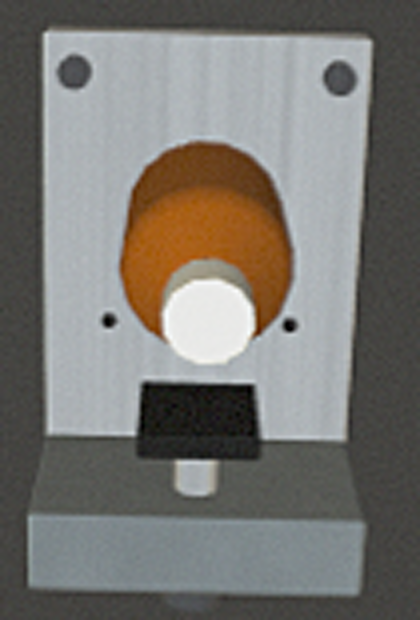

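View pics/c6.png

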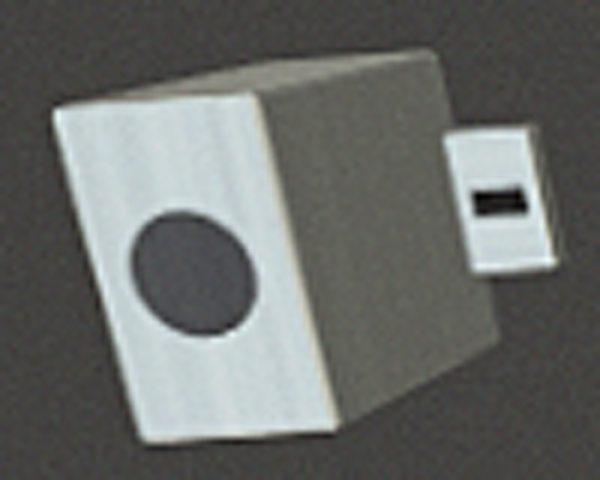

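Run:
```python
from h import *
d=load('w1')
print('cam',(-d['R'].T@d['t']).round(1))
C=lambda u,v,z: at(d,270+(u+.5)/4-.5,150+(v+.5)/4-.5,z)
A=C(43,31,12);B=C(373,38,12);E_=C(48,437,12);F=C(347,440,12);f1=C(28,515,62);f2=C(365,522,62)
for n,p in zip('ABEFfg',(A,B,E_,F,f1,f2)): print(n,p.round(1))
def ya(w,o=0): return (np.degrees(np.arctan2(w[1],w[0]))-o).round(2)
print('AB',np.linalg.norm(A-B),ya(B-A,90),'mid',((A+B)/2).round(1)); print('EF',np.linalg.norm(E_-F),'mid',((E_+F)/2).round(1),ya(F-E_,90))
print('fence',np.linalg.norm(f1-f2),ya(f2-f1,90),((f1+f2)/2).round(1))
print('axis',ya((E_+F)/2-(A+B)/2),np.linalg.norm((E_+F)/2-(A+B)/2), ya((f1+f2)/2-(A+B)/2),np.linalg.norm(((f1+f2)/2-(A+B)/2)[:2]))
print('cap',C(209,320,102).round(1))
G=lambda u,v,z: at(d,65+(u+.5)/6-.5,140+(v+.5)/6-.5,z)
P=[G(*q,60) for q in((53,106),(258,93),(338,430),(145,444))]
print('bracket',np.mean(P,0).round(1),[np.linalg.norm(P[i]-P[i-1]).round(1) for i in range(4)],ya(P[2]-P[1]),ya(P[3]-P[0]),ya(P[1]-P[0],90),ya(P[2]-P[3],90))
P=[G(*q,6) for q in((443,136),(533,126),(560,264),(472,273))]
print('ear',np.mean(P,0).round(1),[np.linalg.norm(P[i]-P[i-1]).round(1) for i in range(4)])
```

```text
cam [456.3 -19.3 373.6]
A [498.8 -76.9  12. ]
B [527.6  17.7  12. ]
E [ 627.8 -116.3   12. ]
F [655.6 -21.3  12. ]
f [ 626.6 -116.2   62. ]
g [655.4 -22.2  62. ]
AB 98.899573232083 -16.95 mid [513.2 -29.6  12. ]
EF 98.9746633127232 mid [641.7 -68.8  12. ] -16.33
fence 98.34389705234132 -17.04 [641.  -69.2  62. ]
axis -16.97 134.3120459096905 -17.21 133.80285241386883
cap [565.7 -45.3 102. ]
bracket [ 466.6 -271.6   60. ] [np.float64(64.1), np.float64(39.2), np.float64(63.0), np.float64(38.7)] -12.68 -12.29 -12.91 -11.39
ear [ 472.5 -243.7    6. ] [np.float64(29.3), np.float64(19.6), np.float64(29.4), np.float64(19.6)]
```

```bash
python3 -m creep '100 0 0 22 1.5;100 0 0 20 0;100 25 0 0 0;100 30 0 0 0;100 30 0 0 0;100 0 0 0 0';python3 - <<'E'
from h import *
delta([564.6,-46.3,42],73)
E
```

```text
time_s: 2.87
position: [559.2, -42.2, 141.4]
ee_rot: [-2.961, 1.56, 3.032]
force: [-1.4, 0.3, -0.6]
gripper_width: 85.8
pos [559.2 -42.2 141.4] toolx [-0.011  0.001 -1.   ] y ang 73.39 f [-1.4  0.3 -0.6] w 85.8 t 2.8667 j [-0.12  0.52  0.16  2.05 -0.14  0.59  1.42]
shift in tool axes [99.3 -2.1  7.5]
spin 0.38
```

```bash
python3 -m creep '100 30 -1 3 0;100 30 0 2 0;100 25 0 0 0;100 12 0 0 0;100 0 0 0 0;100 0 0 0 0';python3 - <<'E'
from h import *
delta([564.6,-46.3,42],73)
save('wrist','w2');save('scene','s2')
crop('s2',200,100,400,250,4,'c7')
E
```

```text
time_s: 3.37
position: [568.4, -46.4, 50.0]
ee_rot: [1.528, 1.57, 1.236]
force: [0.1, 0.5, 0.5]
gripper_width: 85.5
pos [568.4 -46.4  50. ] toolx [ 0.  0. -1.] y ang 73.28 f [0.1 0.5 0.5] w 85.5 t 3.3667 j [-0.08  0.67  0.11  2.07 -0.18  0.41  1.45]
shift in tool axes [ 8.  -1.  -3.6]
spin 0.28
```

View pics/c7.png

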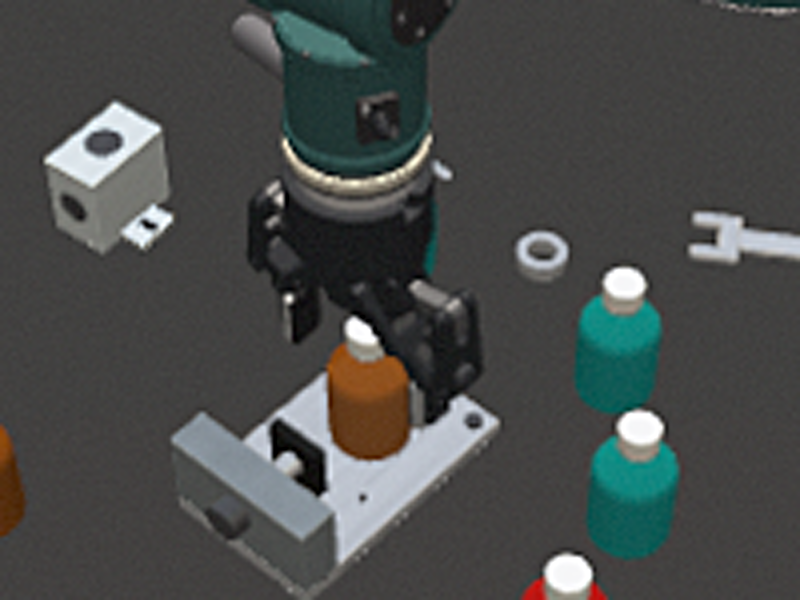

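View pics/w2.png

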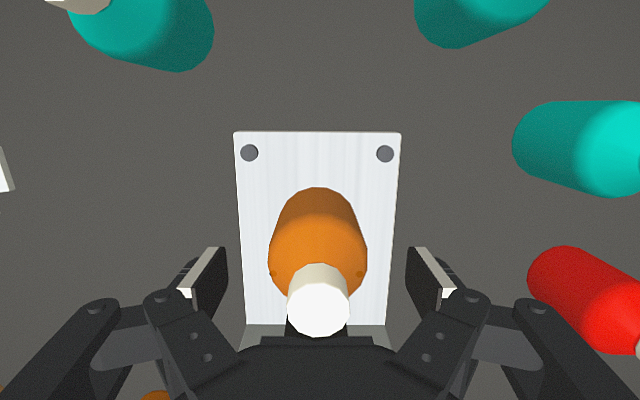

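Scene and wrist views: the bottle stands between the open pads, cap at (318,312) in the wrist view, centred. Last few mm, then close.

```bash
python3 -m creep '100 8 0 -4 0;100 0 0 0 0;0 0 0 0 0;0 0 0 0 0;0 0 0 0 0;0 0 0 0 0;0 0 0 0 0;0 0 0 0 0;0 0 0 0 0;0 0 0 0 0' 35; python3 -m creep '0 0 0 0 0;0 0 0 0 0;0 0 0 0 0;0 -10 0 0 0;0 -30 0 0 0;0 -30 0 0 0;0 0 0 0 0'
python3 - <<'E'
from h import *
delta([462.6,296.5,120],73)
save('wrist','w3');save('scene','s3')
crop('s3',200,100,400,250,4,'c8')
E
```

```text
time_s: 4.3
position: [564.5, -45.8, 41.8]
ee_rot: [0.619, 1.57, 0.326]
force: [-0.2, 0.2, 4.7]
gripper_width: 46.6
time_s: 4.88
position: [567.5, -46.5, 116.0]
ee_rot: [0.231, 1.562, -0.062]
force: [1.7, -0.2, -1.8]
gripper_width: 46.4
pos [567.5 -46.5 116. ] toolx [ 0.009 -0.001 -1.   ] y ang 73.21 f [ 1.7 -0.2 -1.8] w 46.4 t 4.8833 j [-0.11  0.56  0.15  2.06 -0.16  0.52  1.43]
shift in tool axes [  -5.1  298.1 -199.5]
spin 0.21
```

View pics/c8.png

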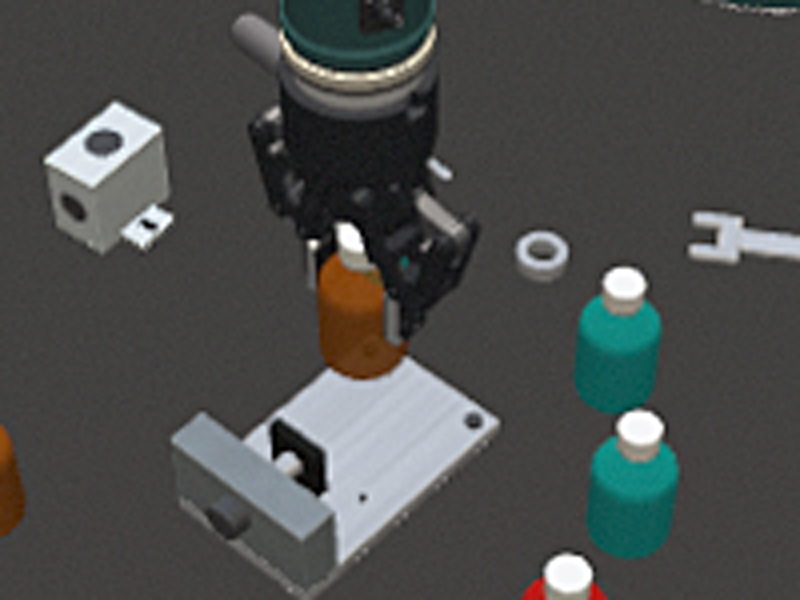

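View pics/w3.png

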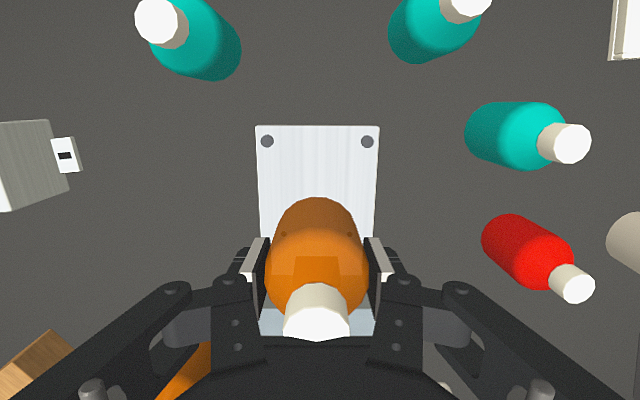

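The bottle is held clear of the bed. I'll raise it above the other bottles (90 mm tall), then cross to the tray.

```bash
python3 -m creep '0 -30 0 0 0;0 -30 0 0 0;0 -15 0 0 0;0 0 22 -15 0;0 0 25 -17 0;0 0 25 -17 0;0 0 25 -17 0;0 0 25 -17 0;0 0 25 -17 0;0 0 25 -17 0'; python3 -m creep '0 0 25 -17 0;0 0 25 -17 0;0 0 25 -17 0;0 0 25 -17 0;0 0 25 -17 0;0 0 25 -17 0;0 0 0 0 0;0 0 0 0 0'
python3 - <<'E'
from h import *
delta([462.6,296.5,34],73)
save('wrist','w4');save('top','t4')
E
```

```text
time_s: 5.82
position: [499.7, 153.4, 184.7]
ee_rot: [-2.453, 1.567, -2.746]
force: [0.4, 0.5, -2.2]
gripper_width: 46.8
time_s: 6.48
position: [445.1, 327.5, 184.6]
ee_rot: [-2.423, 1.568, -2.71]
force: [0.3, -0.9, -1.4]
gripper_width: 46.9
pos [445.1 327.5 184.6] toolx [-0.003 -0.001 -1.   ] y ang 73.55 f [ 0.3 -0.9 -1.4] w 46.9 t 6.4833 j [-0.84  0.44  0.17  2.04 -0.12  0.67  0.69]
shift in tool axes [150.6 -24.5  25.9]
spin 0.55
```

View pics/w4.png

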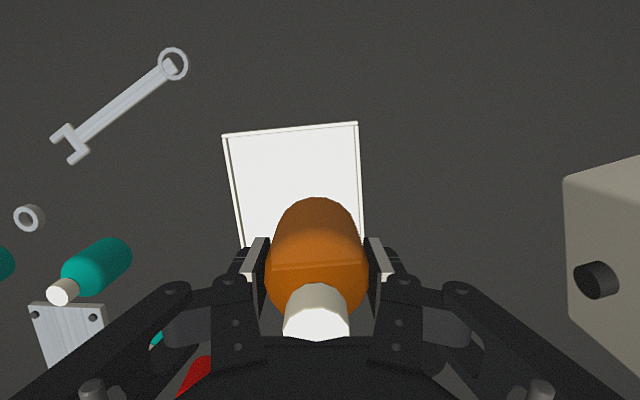

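View pics/t4.png

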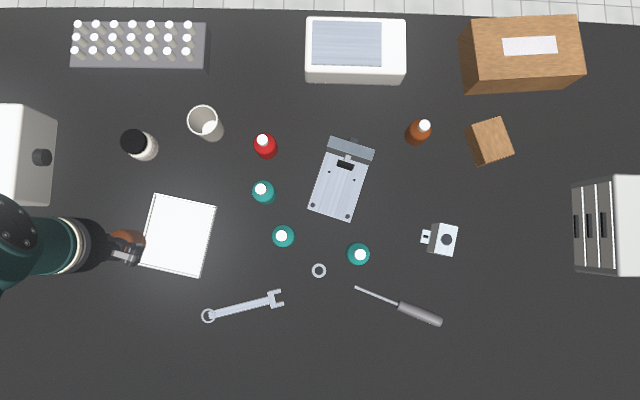

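The tray lies as measured, with nothing else disturbed. Correcting the overshoot and lowering: the bottle was gripped with TCP 30 mm above its underside, so it touches the 4 mm floor at about TCP z = 34.

```bash
python3 -m creep '0 0 -12 13 0;0 0 -12 13 0;0 25 0 0 0;0 30 0 0 0;0 30 0 0 0;0 30 0 0 0;0 15 0 0 0;0 8 0 0 0;0 5 0 0 0;0 0 0 0 0'
python3 - <<'E'
from h import *
delta([462.6,296.5,34],73)
E
```

```text
time_s: 7.42
position: [465.6, 293.9, 42.7]
ee_rot: [-1.815, 1.569, -2.109]
force: [0.4, -0.2, -1.4]
gripper_width: 46.9
pos [465.6 293.9  42.7] toolx [-0.001 -0.001 -1.   ] y ang 73.14 f [ 0.4 -0.2 -1.4] w 46.9 t 7.4167 j [-0.72  0.67  0.1   2.12 -0.17  0.36  0.8 ]
shift in tool axes [ 8.7  1.7 -3.6]
spin 0.14
```

```bash
python3 -m creep '0 4 0 0 0;0 2 0 0 0;0 1 0 0 0;0 0 0 0 0;0 0 0 0 0'; python3 -m creep '0 1 0 0 0;0 0 0 0 0;0 0 0 0 0'
```

```text
time_s: 7.83
position: [465.6, 295.3, 36.8]
ee_rot: [0.894, 1.57, 0.602]
force: [-0.7, 0.8, -0.7]
gripper_width: 46.6
time_s: 8.08
position: [465.3, 295.2, 35.4]
ee_rot: [0.774, 1.571, 0.482]
force: [-0.8, -0.5, -2.5]
gripper_width: 46.6
```

```bash
python3 -m creep '0 0.7 0 0 0;0 0 0 0 0;0 0 0 0 0'; python3 -m creep '0 0.7 0 0 0;0 0 0 0 0;0 0 0 0 0'
```

```text
time_s: 8.33
position: [465.3, 295.1, 34.5]
ee_rot: [-2.165, 1.571, -2.458]
force: [0.3, 0.4, -2.4]
gripper_width: 46.9
time_s: 8.58
position: [465.4, 295.1, 33.9]
ee_rot: [0.77, 1.571, 0.477]
force: [-0.1, -0.2, -1.3]
gripper_width: 46.5
```

```bash
python3 -m creep '0 0.7 0 0 0;0 0 0 0 0;0 0 0 0 0'; python3 -m creep '65 0 0 0 0;65 0 0 0 0;75 0 0 0 0;100 0 0 0 0;100 0 0 0 0;100 0 0 0 0;100 0 0 0 0;100 0 0 0 0'
python3 - <<'E'
from h import *
delta([462.6,296.5,150],73)
save('scene','s5')
crop('s5',380,150,540,290,5,'c9')
E
```

```text
time_s: 8.83
position: [465.4, 295.2, 33.9]
ee_rot: [1.417, 1.57, 1.124]
force: [-2.1, 0.1, 4.9]
gripper_width: 46.8
time_s: 9.5
position: [465.3, 295.1, 33.1]
ee_rot: [-1.926, 1.571, -2.219]
force: [-1.0, 0.6, -1.0]
gripper_width: 85.2
pos [465.3 295.1  33.1] toolx [-0. -0. -1.] y ang 73.24 f [-1.   0.6 -1. ] w 85.2 t 9.5 j [-0.72  0.68  0.09  2.12 -0.18  0.34  0.8 ]
shift in tool axes [-116.9    0.5   -3. ]
spin 0.24
```

View pics/c9.png

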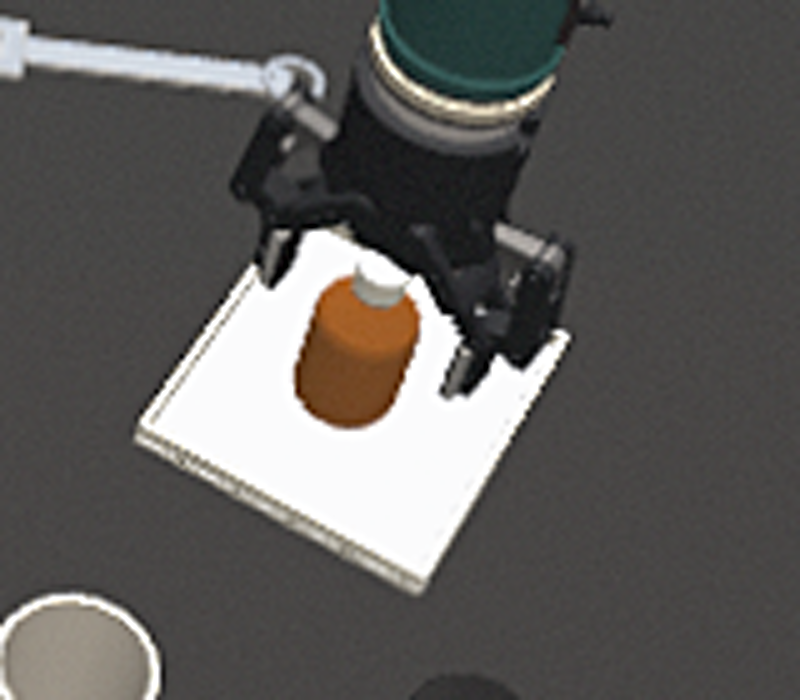

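The bottle stands in the tray, away from the walls, and the pads are off it. Lift and go to the bracket.

```bash
python3 -m creep '100 -15 0 0 0;100 -30 0 0 0;100 -35 0 0 0;100 -35 0 0 0;100 -35 0 0 0;100 0 0 0 0'
python3 - <<'E'
from h import *
delta([466,-272,185],77.6)
save('top','t6')
crop('t6',100,150,260,290,5,'c10')
E
```

```text
time_s: 10.05
position: [469.2, 297.3, 189.6]
ee_rot: [0.932, 1.558, 0.639]
force: [0.5, 0.5, 0.7]
gripper_width: 85.5
pos [469.2 297.3 189.6] toolx [ 0.01   0.008 -1.   ] y ang 73.21 f [0.5 0.5 0.7] w 85.5 t 10.05 j [-0.78  0.44  0.18  2.04 -0.12  0.66  0.76]
shift in tool axes [ 3.000e-01 -5.460e+02  1.613e+02]
spin -4.39
```

View pics/c10.png

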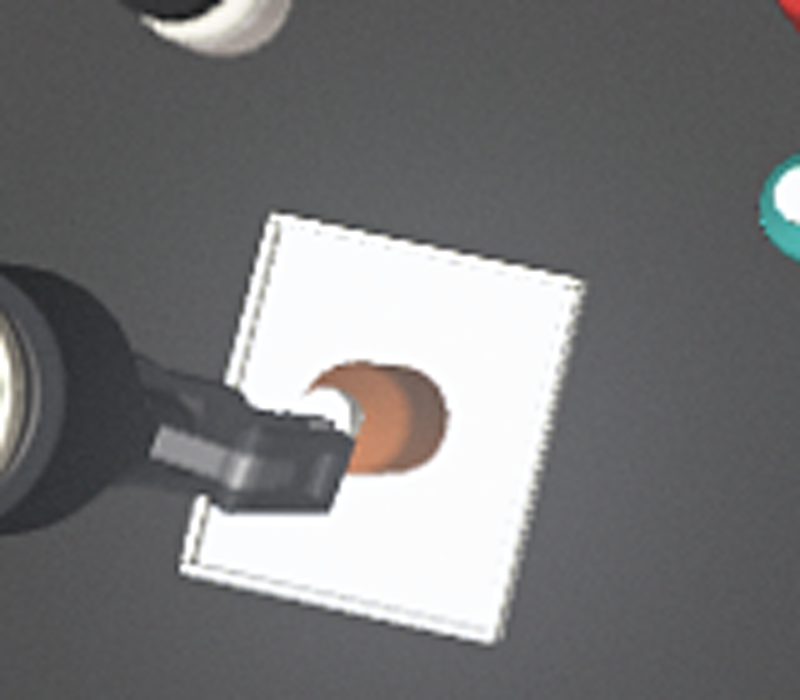

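The bottle is upright, well inside the tray.

```bash
python3 -m creep '100 0 -27 8 0;100 0 -27 8 0;100 0 -27 8 0;100 0 -27 8 0;100 0 -27 8 0;100 0 -27 8 0;100 0 -27 8 0;100 0 -27 8 0;100 0 -27 8 0;100 0 -27 8 0'; python3 -m creep '100 0 -27 8 0;100 0 -27 8 0;100 0 -27 8 0;100 0 -27 8 0;100 0 -27 8 0;100 0 -27 8 0;100 0 -27 8 0;100 0 -27 8 0;100 0 -27 8 0;100 0 -20 4 -4.4'; python3 -m creep '100 0 0 0 0;100 0 0 0 0'
python3 - <<'E'
from h import *
delta([466,-272,185],77.6)
save('wrist','w7')
E
```

```text
time_s: 10.93
position: [462.8, 12.1, 182.1]
ee_rot: [-2.695, 1.568, -2.987]
force: [-0.3, -0.1, -0.1]
gripper_width: 85.2
time_s: 11.77
position: [460.2, -262.6, 181.9]
ee_rot: [-2.638, 1.569, -2.854]
force: [0.7, 0.5, -0.1]
gripper_width: 85.6
time_s: 11.93
position: [459.7, -261.2, 182.0]
ee_rot: [3.017, 1.568, 2.797]
force: [0.7, -0.2, 0.2]
gripper_width: 85.4
pos [ 459.7 -261.2  182. ] toolx [-0.002  0.001 -1.   ] y ang 77.42 f [ 0.7 -0.2  0.2] w 85.4 t 11.9333 j [ 0.29  0.42  0.18  2.1  -0.13  0.64  1.91]
shift in tool axes [-3.  -9.2  8.5]
spin -0.18
```

View pics/w7.png

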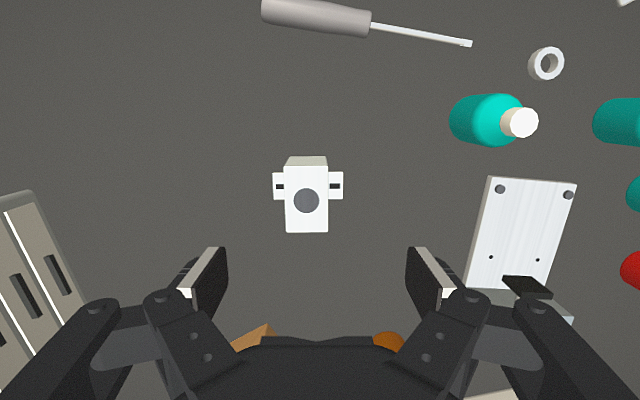

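Wrist view: the bracket is at (306,195) with both ears visible, (278,186) and (336,185). The jig, now empty, is at right (525,240). Measuring in a crop.

Run:
```python
from h import *
crop('w7',265,150,350,240,8,'c11')
```

```text
(no output)
```

View pics/c11.png

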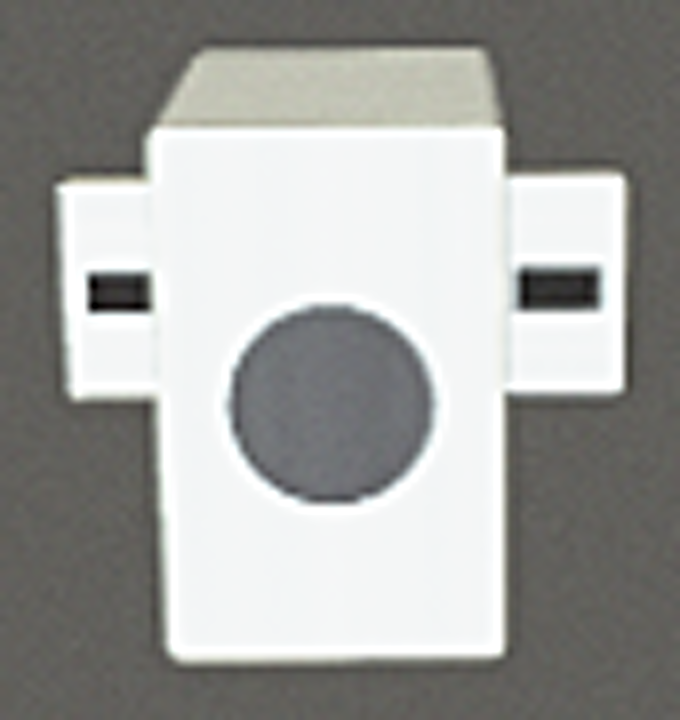

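Run:
```python
from h import *
d=load('w7')
def ya(w,o=0): return (np.degrees(np.arctan2(w[1],w[0]))-o).round(2)
G=lambda u,v,z: at(d,265+(u+.5)/8-.5,150+(v+.5)/8-.5,z)
P=[G(*q,60) for q in((148,128),(504,128),(506,656),(170,660))]
print('bracket',np.mean(P,0).round(1),[np.linalg.norm(P[i]-P[i-1]).round(1) for i in range(4)],ya(P[2]-P[1]),ya(P[3]-P[0]),ya(P[1]-P[0],90),ya(P[2]-P[3],90))
E=[G(*q,6) for q in((57,184),(70,398),(626,174),(627,392))]
print('ears',np.mean(E,0).round(1),ya(E[1]-E[0]),ya(E[3]-E[2]),ya(E[2]-E[0],90),np.linalg.norm(E[2]-E[0]))
delta([*np.mean(P,0)[:2],16],77.6)
```

```text
bracket [ 466.6 -272.9   60. ] [np.float64(63.1), np.float64(39.2), np.float64(62.6), np.float64(39.4)] -11.87 -12.07 -12.7 -11.92
ears [ 466.7 -273.     6. ] -11.55 -11.05 -11.67 75.939967191806
pos [ 460.1 -259.6  182. ] toolx [-0.002  0.002 -1.   ] y ang 77.56 f [-0.4  0.6 -0.4] w 85.5 t 11.9833 j [ 0.29  0.42  0.18  2.1  -0.13  0.64  1.91]
shift in tool axes [166.  -11.8   9.7]
spin -0.04
```

```bash
python3 -m creep '100 0 -12 5 -0.4;100 0 0 5 0;100 30 0 0 0;100 35 0 0 0;100 30 0 0 0;100 15 0 0 0;100 0 0 0 0;100 0 0 0 0'
python3 - <<'E'
from h import *
delta([466.6,-272.9,18],78)
save('wrist','w8')
E
```

```text
time_s: 12.65
position: [468.2, -272.4, 72.4]
ee_rot: [2.656, 1.568, 2.449]
force: [-0.0, -0.7, -0.3]
gripper_width: 85.3
pos [ 468.2 -272.4   72.4] toolx [-0.002  0.002 -1.   ] y ang 78.12 f [-0.  -0.7 -0.3] w 85.3 t 12.65 j [ 0.35  0.61  0.12  2.13 -0.18  0.41  1.98]
shift in tool axes [54.5 -0.9 -1.3]
spin 0.12
```

View pics/w8.png

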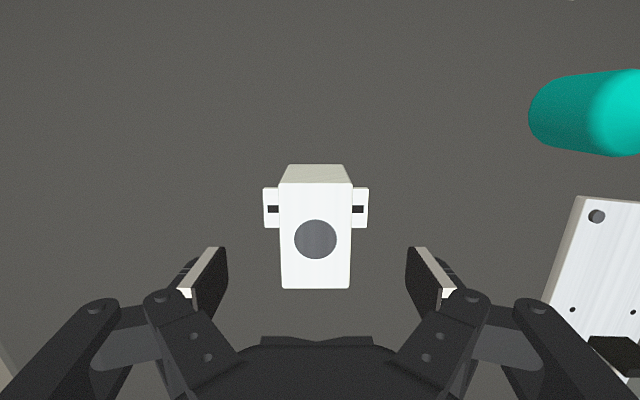

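The bracket is centred between the pads, and the ears at (271,208) and (361,207) line up. Descend and grip.

```bash
python3 -m creep '100 20 -1 -1 0;100 18 0 0 0;100 10 0 0 0;100 6 0 0 0;100 0 0 0 0'; python3 -m creep '0 0 0 0 0;0 0 0 0 0;0 0 0 0 0;0 0 0 0 0;0 0 0 0 0;0 0 0 0 0;0 0 0 0 0;0 0 0 0 0;0 0 0 0 0;0 0 0 0 0' 60
python3 - <<'E'
from h import *
delta([466.6,-272.9,18],78)
E
```

```text
time_s: 13.12
position: [467.2, -274.6, 19.1]
ee_rot: [2.188, 1.571, 1.979]
force: [0.2, 0.4, -0.2]
gripper_width: 85.7
time_s: 13.95
position: [467.7, -274.8, 20.1]
ee_rot: [0.117, 1.569, -0.091]
force: [-0.2, 0.4, 4.4]
gripper_width: 39.2
pos [ 467.7 -274.8   20.1] toolx [ 0.001 -0.    -1.   ] y ang 78.05 f [-0.2  0.4  4.4] w 39.2 t 13.95 j [ 0.38  0.7   0.09  2.14 -0.19  0.3   2.  ]
shift in tool axes [ 2.1  1.6 -1.5]
spin 0.05
```

```bash
python3 -m creep '0 -10 0 0 0;0 -20 0 0 0;0 -30 0 0 0;0 -30 0 0 0;0 -30 0 0 0;0 -5 0 0 5;0 0 0 0 0;0 0 0 0 0'
python3 - <<'E'
from h import *
save('wrist','w9')
delta([571.1,-48.9,145],73)
E
```

```text
time_s: 14.62
position: [466.4, -274.4, 144.4]
ee_rot: [-3.059, 1.57, 2.93]
force: [0.2, 0.3, -4.6]
gripper_width: 39.5
pos [ 465.9 -274.1  143.6] toolx [-0.002  0.001 -1.   ] y ang 73.16 f [ 0.3  0.3 -3.5] w 39.0 t 14.6667 j [ 0.3   0.5   0.19  2.1  -0.17  0.56  1.9 ]
shift in tool axes [ -1.4 246.   35.4]
spin 0.16
```

View pics/w9.png

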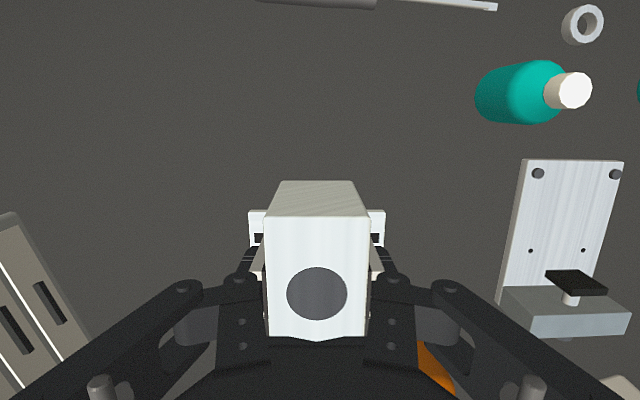

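The bracket is held square in the jaws, ears down. Cross to above the jig.

```bash
python3 -m creep '0 0 25 3 0;0 0 27 4 0;0 0 27 4 0;0 0 27 4 0;0 0 27 4 0;0 0 27 4 0;0 0 27 4 0;0 0 25 3 0;0 0 20 3 0;0 0 14 2 0'; python3 -m creep '0 0 0 0 0;0 0 0 0 0'
python3 - <<'E'
from h import *
save('wrist','w10');save('top','t10')
delta([571.1,-48.9,34],73)
E
```

```text
time_s: 15.5
position: [571.9, -46.6, 142.3]
ee_rot: [3.087, 1.567, 2.796]
force: [-0.5, 0.3, -4.3]
gripper_width: 39.3
time_s: 15.67
position: [571.5, -49.3, 143.0]
ee_rot: [-2.742, 1.568, -3.036]
force: [-0.8, -0.2, -4.3]
gripper_width: 39.6
pos [570.9 -51.6 143.5] toolx [-0.002 -0.001 -1.   ] y ang 72.94 f [-0.1 -0.6 -4. ] w 39.0 t 15.7667 j [-0.15  0.53  0.22  2.03 -0.19  0.6   1.48]
shift in tool axes [109.5   2.8  -0.4]
spin -0.06
```

View pics/w10.png

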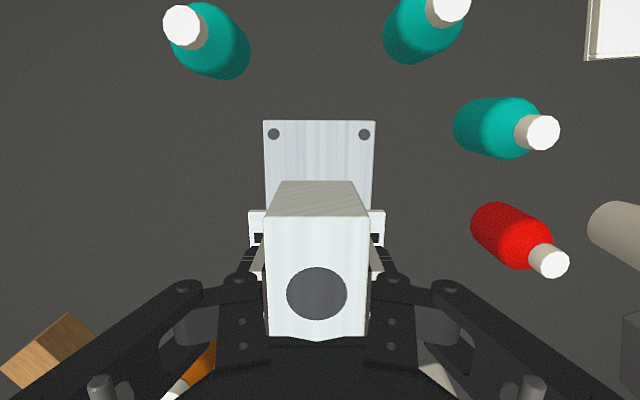

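View pics/t10.png

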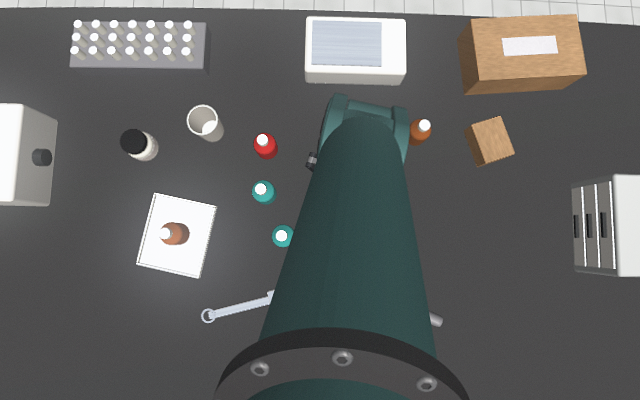

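The bottle stands in the tray at (173,233). The bracket is over the bed with edges parallel: bed centre column is about 319, bracket about 317. Lowering.

```bash
python3 -m creep '0 15 2.5 0 0;0 25 0 0 0;0 25 0 0 0;0 20 0 0 0;0 10 0 0 0;0 5 0 0 0;0 3 0 0 0;0 0 0 0 0;0 0 0 0 0'
python3 - <<'E'
from h import *
save('wrist','w11');save('scene','s11')
crop('s11',200,100,400,250,4,'c12')
delta([571.1,-48.9,34],73)
E
```

```text
time_s: 16.52
position: [573.8, -47.8, 42.1]
ee_rot: [0.161, 1.569, -0.135]
force: [-0.1, 0.2, -4.1]
gripper_width: 39.3
pos [573.9 -47.5  42.3] toolx [ 0.002 -0.    -1.   ] y ang 73.04 f [ 0.3 -0.7 -3.9] w 39.3 t 16.6167 j [-0.1   0.69  0.15  2.07 -0.25  0.4   1.51]
shift in tool axes [ 8.3 -2.2 -2.3]
spin 0.04
```

View pics/w11.png

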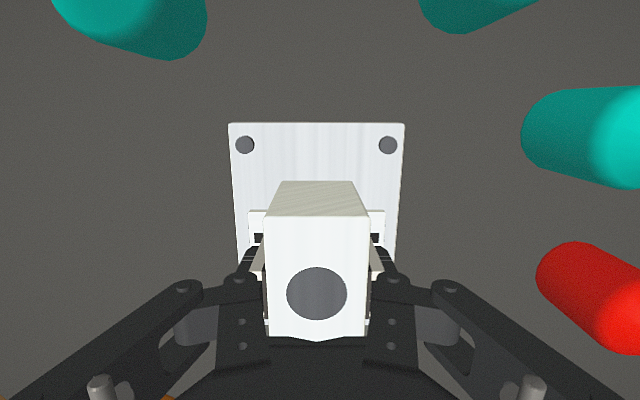

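View pics/c12.png

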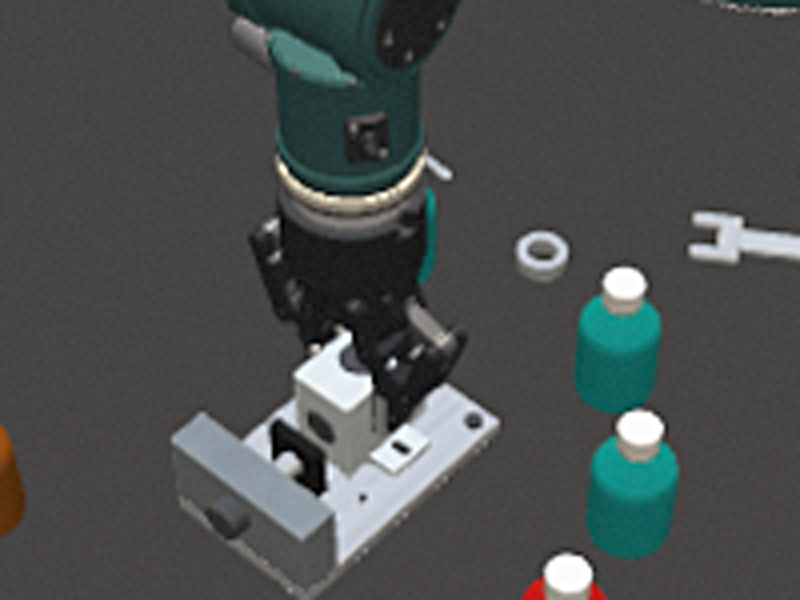

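Run:
```python
from h import *
crop('w11',222,115,412,265,4,'c13')
```

```text
(no output)
```

View pics/c13.png

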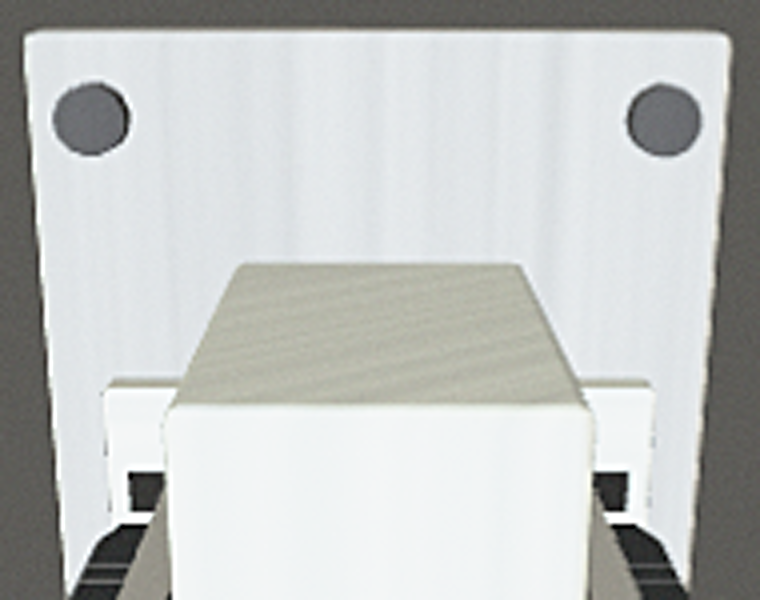

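Run:
```python
from h import *
d=load('w11')
G=lambda u,v,z: at(d,222+(u+.5)/4-.5,115+(v+.5)/4-.5,z)
def ya(w,o=0): return (np.degrees(np.arctan2(w[1],w[0]))-o).round(2)
A=G(26,32,12);B=G(730,34,12);L=G(66,590,12);Rr=G(692,590,12);m=(A+B)/2
print('bed',np.linalg.norm(A-B),ya(B-A,90),'axis',ya((L+Rr)/2-m), ya(L-A),ya(Rr-B))
s=robot.sense(); b=s['position'][2]-20.1; print('bottom z',b)
c,sn=np.cos(np.radians(-17)),np.sin(np.radians(-17)); X=np.array([c,sn,0]);Y=np.array([-sn,c,0])
O=m+80*X
J=lambda p:(round((p-O)@X,1),round((p-O)@Y,1))
print('O',O)
T=[G(168,406,b+60),G(592,406,b+60)];print('top back',[J(p) for p in T],ya(T[1]-T[0],90))
T=[G(240,265,b),G(520,265,b)];print('bottom back',[J(p) for p in T],ya(T[1]-T[0],90))
T=[G(105,388,b+6),G(655,390,b+6)];print('ears',[J(p) for p in T],ya(T[1]-T[0],90))
print('tcp',J(s['position']))
```

```text
bed 97.7354289662969 -17.25 axis -17.0 -17.5 -16.49
bottom z 22.177134255770845
O [590.29298375 -53.47444598  12.        ]
top back [(np.float64(-50.6), np.float64(-18.8)), (np.float64(-50.5), np.float64(19.1))] -17.08
bottom back [(np.float64(-49.3), np.float64(-19.0)), (np.float64(-49.3), np.float64(19.4))] -17.08
ears [(np.float64(-33.6), np.float64(-37.2)), (np.float64(-33.2), np.float64(37.7))] -17.3
tcp (np.float64(-17.4), np.float64(0.9))
```

Measured in the jig frame: bracket y ≈ 0.2 mm, square within about 0.3°, x ≈ −18 mm, so about 14 mm gap to the pad. Now setting it down gently.

```bash
python3 -m creep '0 4 0 0 0;0 3 0 0 0;0 1 0 0 0;0 0 0 0 0;0 0 0 0 0';python3 -m creep '0 1 0 0 0;0 0 0 0 0;0 0 0 0 0'
```

```text
time_s: 17.03
position: [572.9, -47.3, 33.1]
ee_rot: [-2.913, 1.571, 3.074]
force: [0.0, -0.5, -3.9]
gripper_width: 39.6
time_s: 17.28
position: [573.0, -47.3, 32.2]
ee_rot: [0.275, 1.571, -0.021]
force: [0.0, 0.3, -4.0]
gripper_width: 39.4
```

```bash
python3 -m creep '0 0.5 0 0 0;0 0 0 0 0;0 0 0 0 0';python3 -m creep '0 0.5 0 0 0;0 0 0 0 0;0 0 0 0 0'
```

```text
time_s: 17.53
position: [573.0, -47.4, 32.1]
ee_rot: [0.947, 1.571, 0.651]
force: [-1.5, -0.1, 2.1]
gripper_width: 39.3
time_s: 17.78
position: [573.0, -47.4, 32.1]
ee_rot: [1.224, 1.57, 0.928]
force: [-2.7, 1.2, 7.1]
gripper_width: 39.3
```

On the bed: the vertical force rose from −4 to +7 N. Easing up half a millimetre, then sliding towards the pad.

```bash
python3 -m creep '0 -0.7 0 0 0;0 0 0 0 0;0 0 0 0 0';python3 -m creep '0 0 0 2 0;0 0 0 3 0;0 0 0 2 0;0 0 0 2 0;0 0 0 1 0;0 0 0 0 0;0 0 0 0 0'
python3 - <<'E'
from h import *
X=np.array([np.cos(np.radians(17)),-np.sin(np.radians(17)),0])
s=robot.sense();print('Fx jig',np.dot(s['force'],X),'x jig',np.dot(np.array(s['position'])-[590.3,-53.5,0],X)-.6)
delta([590,-53,32],73)
E
```

```text
time_s: 18.03
position: [573.2, -47.4, 32.1]
ee_rot: [0.317, 1.57, 0.021]
force: [-1.0, -0.5, 2.8]
gripper_width: 39.3
time_s: 18.62
position: [577.6, -48.8, 32.4]
ee_rot: [-3.135, 1.561, 2.853]
force: [-9.4, 3.4, 14.6]
gripper_width: 39.4
Fx jig -10.02264822039724 x jig -14.091471958727347
pos [577.6 -48.8  32.4] toolx [-0.01   0.003 -1.   ] y ang 73.07 f [-9.4  3.4 14.6] w 39.4 t 18.6167 j [-0.09  0.71  0.14  2.05 -0.25  0.41  1.52]
shift in tool axes [ 0.3 -0.4 13.1]
spin 0.07
```

Friction is holding it, because the arm presses down with about 18 N. Raising the command a little to unload the bed.

```bash
python3 -m creep '0 -0.8 0 0 0;0 0 0 0 0;0 -0.7 0 0 0;0 0 0 0 0;0 0 0 0 0;0 0 0 0 0'
cat > st.py <<'E'
from h import *
X=np.array([np.cos(np.radians(17)),-np.sin(np.radians(17)),0])
s=robot.sense();print('Fx jig',np.dot(s['force'],X).round(1),'Fz',round(s['force'][2],1),'x jig',(np.dot(np.array(s['position'])-[590.3,-53.5,0],X)-.6).round(1),'z',s['position'][2].round(1),'tilt',Rt(s)[:,0].round(4),'t',s['time_s'],'v',np.abs(s['qvel']).max().round(4))
E
python3 st.py
```

```text
time_s: 19.12
position: [582.8, -50.4, 33.1]
ee_rot: [-1.265, 1.571, -1.561]
force: [0.3, -0.0, -3.6]
gripper_width: 39.6
Fx jig 0.3 Fz -3.6 x jig -8.7 z 33.1 tilt [ 0.e+00 -2.e-04 -1.e+00] t 19.1167 v 0.0025
```

Free now: bracket about 1 mm above the bed. Push forward until the pad loads up, then set it down there.

```bash
python3 -m creep '0 0 0 2 0;0 0 0 2 0;0 0 0 0 0;0 0 0 0 0;0 0 0 0 0'; python3 st.py; python3 -m creep '0 0 0 2 0;0 0 0 0 0;0 0 0 0 0;0 0 0 0 0'; python3 st.py
```

```text
time_s: 19.53
position: [586.4, -51.5, 33.4]
ee_rot: [-0.468, 1.571, -0.764]
force: [-0.3, -0.0, -4.8]
gripper_width: 39.2
Fx jig -0.2 Fz -4.8 x jig -4.9 z 33.4 tilt [ 0. -0. -1.] t 19.5333 v 0.0022
time_s: 19.87
position: [587.9, -51.9, 33.3]
ee_rot: [-3.041, 1.57, 2.947]
force: [-0.7, 0.1, -3.2]
gripper_width: 39.1
Fx jig -0.8 Fz -3.2 x jig -3.3 z 33.3 tilt [-7.e-04  1.e-04 -1.e+00] t 19.8667 v 0.0017
```

```bash
python3 -m creep '0 0 0 2 0;0 0 0 0 0;0 0 0 0 0;0 0 0 0 0'; python3 st.py
```

```text
time_s: 20.2
position: [589.5, -52.4, 33.3]
ee_rot: [-3.049, 1.569, 2.938]
force: [-2.8, 0.5, -2.3]
gripper_width: 39.2
Fx jig -2.8 Fz -2.3 x jig -1.7 z 33.3 tilt [-1.4e-03  3.0e-04 -1.0e+00] t 20.2 v 0.0027
```

```bash
python3 -m creep '0 0 0 2 0;0 0 0 2 0;0 0 0 0 0;0 0 0 0 0;0 0 0 0 0'; python3 st.py
```

```text
time_s: 20.62
position: [592.3, -53.3, 33.1]
ee_rot: [-3.077, 1.567, 2.911]
force: [-5.7, 0.7, -1.5]
gripper_width: 39.4
Fx jig -5.6 Fz -1.5 x jig 1.3 z 33.1 tilt [-3.7e-03  9.0e-04 -1.0e+00] t 20.6167 v 0.0023
```

```bash
python3 -m creep '0 0 0 2 0;0 0 0 2 0;0 0 0 0 0;0 0 0 0 0;0 0 0 0 0'; python3 st.py
```

```text
time_s: 21.03
position: [594.3, -54.0, 32.8]
ee_rot: [-3.073, 1.563, 2.914]
force: [-7.8, 3.0, -0.6]
gripper_width: 39.4
Fx jig -8.3 Fz -0.6 x jig 3.4 z 32.8 tilt [-0.0072  0.0017 -1.    ] t 21.0333 v 0.0013
```

```bash
python3 -m creep '0 0 0 2 0;0 0 0 1 0;0 0 0 0 0;0 0 0 0 0;0 0 0 0 0'; python3 st.py
python3 - <<'E'
from h import *
for n in ('scene','wrist','top'): save(n,n+'20')
crop('scene20',220,140,350,250,6,'c20');crop('wrist20',202,80,432,255,3.4,'c21')
E
```

```text
time_s: 21.45
position: [595.9, -54.5, 32.6]
ee_rot: [-3.078, 1.561, 2.909]
force: [-9.0, 3.2, 1.0]
gripper_width: 39.8
Fx jig -9.5 Fz 1.0 x jig 5.1 z 32.6 tilt [-0.0097  0.0023 -1.    ] t 21.45 v 0.0028
```

View pics/c20.png

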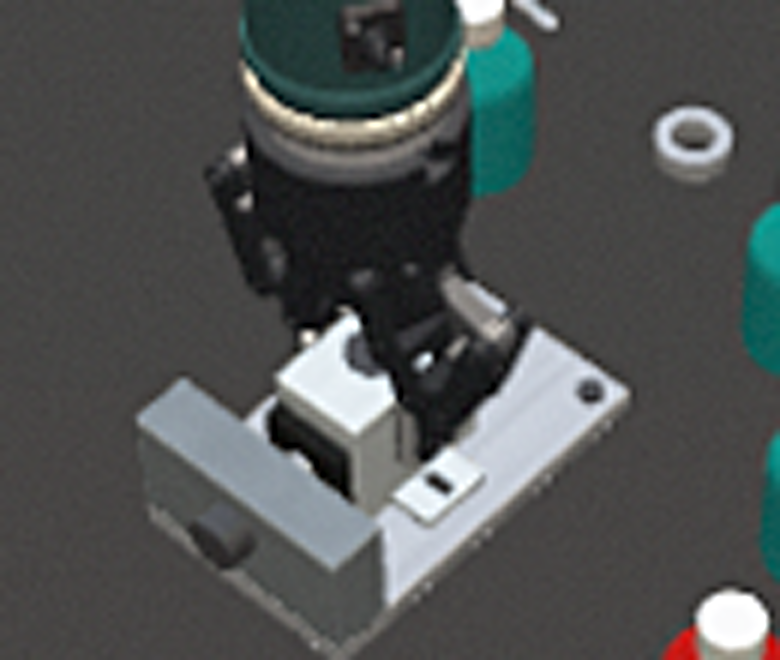

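View pics/c21.png

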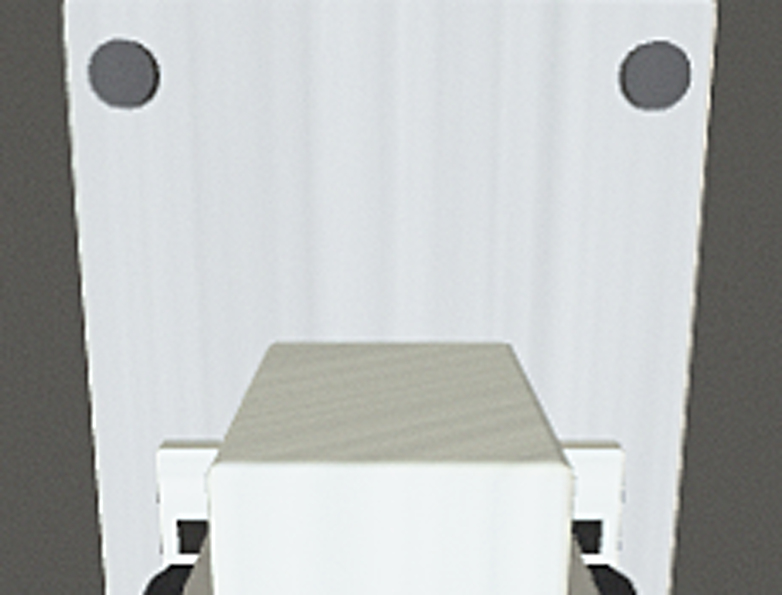

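View pics/top20.png

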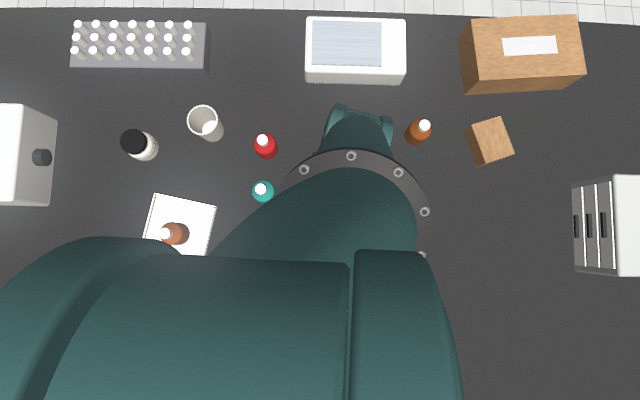

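The scene crop shows the bracket's end against the black pad, square, with the ear flat on the bed and the pad still standing off the fence. The top view shows the bottle upright in the tray at (173,234). Measuring the final pose in the wrist view.

```bash
cat > m.py <<'E'
from h import *
import sys
d=load('wrist20')
G=lambda u,v,z: at(d,202+(u+.5)/3.4-.5,80+(v+.5)/3.4-.5,z)
def ya(w,o=0): return (np.degrees(np.arctan2(w[1],w[0]))-o).round(2)
# holes in the bed at open end: midpoint line; and edges
h1=G(124,74,12);h2=G(655,75,12);L1=G(65,5,12);R1=G(716,5,12);L2=G(104,590,12);R2=G(673,590,12)
m1=(L1+R1)/2;m2=(L2+R2)/2
print('edges width',np.linalg.norm(L1-R1),np.linalg.norm(L2-R2),'axis',ya(m2-m1),'holes',ya(h2-h1,90),(h1+h2)/2)
d0=load('w11');g=lambda u,v: at(d0,222+(u+.5)/4-.5,115+(v+.5)/4-.5,12)
A=g(26,32);B=g(730,34);H=(g(91,118)+g(664,120))/2
X=np.array([np.cos(np.radians(17)),-np.sin(np.radians(17)),0]);Y=np.array([-X[1],X[0],0])
hx=(H-(A+B)/2)@X-80; print('hole x in jig',hx)
O=(h1+h2)/2-hx*X; print('O',O)
J=lambda p:(float(((p-O)@X).round(1)),float(((p-O)@Y).round(1)))
T=[G(213,462,72.3),G(573,465,72.3)];print('top back',[J(p) for p in T],ya(T[1]-T[0],90))
T=[G(274,344,12),G(509,344,12)];print('bottom back',[J(p) for p in T],ya(T[1]-T[0],90))
T=[G(157,449,18),G(622,449,18)];print('ears',[J(p) for p in T],ya(T[1]-T[0],90))
E
python3 m.py
```

```text
edges width 97.85425770167646 99.28605150123359 axis -17.24 holes -17.14 [525.00731836 -33.50374112  12.        ]
hole x in jig -68.08049442224205
O [590.11301897 -53.40855134  12.        ]
top back [(-26.7, -18.6), (-26.4, 19.5)] -17.52
bottom back [(-26.0, -18.8), (-26.0, 19.4)] -17.02
ears [(-10.1, -37.5), (-10.0, 37.4)] -17.01
```

```bash
python3 -m creep '0 0 0 0 0;0 0 0 0 0;0 0 0 0 0;0 0 0 0 0;0 0 0 0 0;0 0 0 0 0;0 0 0 0 0;0 0 0 0 0;0 0 0 0 0;0 0 0 0 0'; python3 st.py
python3 - <<'E'
from h import *
robot.hand_in();
E
python3 st.py
```

```text
time_s: 22.43
position: [595.9, -54.5, 32.6]
ee_rot: [-3.074, 1.561, 2.913]
force: [-8.6, 2.8, 0.6]
gripper_width: 39.9
Fx jig -9.0 Fz 0.6 x jig 5.1 z 32.6 tilt [-0.0097  0.0023 -1.    ] t 22.4333 v 0.002
the job is handed in; nothing more can be done
the job is handed in; nothing more can be done
```

The bottle is upright in the white tray and released. The bracket is held on the jig's bed, ears down, with one end pressed against the stop pad. I handed in at about 22.4 s with the gripper still holding it; no verdict was reported.

Last checks before handing in:
- **Push:** the tool reads 9.0–9.5 N along the jig's x, steady through the last second of holding. Some of that may be bed friction. Camera and arm position both put the pad about 9–10 mm in, well short of the 19 mm limit.
- **Bracket pose:** it sits about 0.3 mm off the centre line, square within about 0.5°, at x ≈ 5–6 mm in the jig's frame, and was not moving.
- **Flatness:** it leans about 0.6° (0.01 rad) because the arm gives a little under load. The tool stands about 0.5 mm higher than when the bracket was fully seated. Vertical force shows the bed carrying about 5 N.
- **Bottle and bench:** the top view shows the bottle upright, well inside the tray. What I could see of the other things had not moved, but the arm hid several of them in the last view.

Two things went other than planned:
- **First slide:** it stuck on the bed because the arm was pressing down. I eased up about 1 mm, moved to the pad, and the bracket came down onto the bed again as the push built up.
- **Camera disagreement:** the top and wrist cameras differed by about 2 mm. I used the wrist view for the final alignment.

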